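# Open the instrument bath with its elbow lever

### The job

Somebody left the blue tub under the elbow lever of the instrument bath: with a fingertip, slide the tub along the bench out from under the lever, without lifting or tipping it. Then press the lever's red pad all the way down so that the heavy steel flap stands open, and finish while still holding the pad down. Do not touch the flap itself, and leave the jar, cup and can where they stand.

Things in the scene. Friction and masses are not known exactly. Their poses are not given: they have to be found in the camera images.
- bath: White instrument bath fixed to the bench, 170 (x) by 200 (y) by 86 mm high, a fulcrum cheek on its left (+y) side. Origin: centre of its underside, on the bench. Its x points from its front (control panel, robot side) to its back, its y to its left, z up. The lever runs along its left side at y = +120 mm, in line with x; the red pad stands clear in front of it, at about x = -165 mm.
- lever (a joint): Angle of the elbow lever about its pivot (rad): 0 at rest, pad up; grows as the pad is pressed; 0.42 fully down at a hard stop. The lever is a bar 14 mm wide and 8 mm thick: 150 mm from pivot to pad centre, 50 mm on the other side to its nose, which lifts a lug of the flap. At rest it slopes 0.21 rad up towards the pad, fully down 0.21 rad down towards it. Pressing takes some 6 to 14 N at the pad, steadily; it rises again when let go, as the flap falls.
- pad (a point): Centre of the top face of the lever's red pad, 38 by 38 by 10 mm. At rest about 131 mm above the bench; fully down about 69 mm, and then some 4 mm nearer the robot along the bath's -x.
- pivot (a point): Axis of the lever, 90 mm above the bench; the axis is parallel to the bath's y.
- flap (a joint): Angle of the steel flap (140 by 198 by 6 mm, 1.2 kg or so) that covers the bath (rad): 0 shut, grows as it opens about a hinge along the bath's back; about 0.62 when the lever is fully down. Its front edge then stands about 180 mm above the bench.
- tub: Open-topped blue plastic tub, 100 (x) by 150 (y) by 80 mm high outside, walls and floor 4 mm thick, about 0.3 kg, loose on the bench. Origin: centre of its underside; z up. One end of it stands under the pad and stops the lever; the rest sticks out to the bath's left (+y), where the bench is clear for 150 mm beyond it. A fingertip put down inside it can push on the wall of its far left end.
- jar: Amber jar with black lid, 50 mm across, 65 mm high, loose bystander; origin: centre of its underside.
- cup: Steel cup, 60 mm across, 75 mm high, loose bystander; origin: centre of its underside.
- can: Green can with white lid, 54 mm across, 80 mm high, loose bystander; origin: centre of its underside.
Not all that is in view belongs to the job. Of the things that look like the tub, the largest one is meant.

How it is judged:
By the outcome, as a careful person would: the job done as asked, in the order asked, and still so for the second after the job is handed in, while the arm keeps its last pose, push and grip.
It also fails if it takes over 40 s, if anything falls off the work surface, if the arm or the gripper's body presses on something with over 40 N, if the wrist force passes 120 N, or if a joint passes its speed limit or range.

### The arm

A 6-joint arm with a two-finger parallel gripper is mounted at the origin on the work surface. World frame = base frame: x ahead of the robot, y to its left, z up, the work surface at z = 0. Lengths are in mm, angles in rad, forces in N, time in s.
With the tool pointing down it reaches from about 300 to 775 mm from the base axis. Payload 14.6 kg.
Tool frame: the origin (TCP) lies on the centre line of the jaws, within the pads' length; the fingertips stand 19 mm ahead of it and the grasp point (between the pads) is the TCP (bot.tip_reach is the distance from the TCP to the fingertips, in mm); y points along the fingers, x is the direction in which the jaws open and shut, and the axes are right-handed (so a half turn about y gives the same grasp; the last joint's range is limited). The gripper opens to 85 mm and grips with 20 to 120 N. Pads are 22 mm wide; open, the fingers measure 114 mm over their backs; the gripper's body (76 mm by 85 mm) begins 54 mm behind the grasp point. The pads swing forward as they close: fully open they stand 13 mm farther back than shut.
Start: joints at [-1.358, 0.3, 1.521, -0, 1.321, -0.067], TCP at [151.883, -528.603, 250.281] pointing down, gripper open.
Joint ranges: [-3.03, 3.03], [-0.79, 2.21], [0.23, 2.52], [-1.04, 4.18], [0, 3.07], [-2.55, 2.55]. Speed limits (rad/s): [2.22, 2.22, 2.57, 3.14, 3.14, 3.14].

### API

Orientations are given as a unit quaternion [w, x, y, z].
In Python, from rig import bot gives the robot as it stands. Calls block until the motion is done:
- bot.move_to(position, orientation): joint-space move of the TCP to a pose.
- bot.servo_line(position, attitude=None, speed=150, until_force=None): straight line of the TCP; attitude=None keeps the orientation; speed is the mean speed in mm/s. With until_force (N) it stops when the force on the tool has changed by that much, and returns True; else False.
- bot.move_joints(angles): joint-space move.
- bot.move_gripper(opening, grip_force=None): finger opening in mm; grip_force is the grip in N (None keeps the last); returns when the fingers have stopped.
- bot.dwell(seconds).
- bot.ik(position, orientation): joint angles nearest the present ones, or None.
- bot.read_state(): the state.
- bot.read_camera(name): name is "scene" or "top"; returns a dict with "image" (480x640x3 uint8, blue, green, red), "depth" (480x640 float32, mm along the optical axis (not along the pixel's ray), 0 where there is no reading), "fovy" (degrees; the focal length in pixels is half the picture's height over the tangent of half this angle, whatever the lens; pixels are square), "cx", "cy" (the principal point, pixels), "k1" (the pictures are not rectified: a ray, as slopes to the right and down, at radius r is drawn at 1 + k1 r^2 times it, then the intrinsics apply), "eye" and "attitude" of the camera in the world. Camera axes: x right, y down, z forward; pixel columns grow to the right and rows downward; lengths in mm; the calibration is good to about 2 mm. A picture is of the moment at which its call begins.
A pose or a line that the arm cannot do raises bot.MotionError and nothing moves.
- bot.finish_job(): hands the job in, once; it reports no verdict.
The state is a dict: "clock": time; "joint_positions": joint angles; "qvel": joint speeds; "effort": joint torques, N m; "ee_pos": TCP position; "tool_rot": TCP orientation; "ft_force": force on the tool from outside, world axes, zero at the start; "moment": the same for the moment, N m; "grip_width": finger opening in mm.
Only numpy, scipy, OpenCV 4.12 (cv2) and the standard library are available. Lean on these libraries where they do the work, as an engineer would, in place of code of your own. Each camera call takes 0.05 s, during which the arm holds its last target.

## Working session

There is one attempt and no reset: what is moved stays moved. The work goes in short steps, each a Python script; the robot and the scene stay as the last script left them, time stands still between calls to the robot, and variables do not carry over. Pictures are saved under pics/ and viewed, and the job is handed in when it is done.

```bash
ls; mkdir -p pics; cat > h.py <<'E'
import numpy as np, cv2
from scipy.spatial.transform import Rotation as R
def rot(q): return R.from_quat([q[1],q[2],q[3],q[0]]).as_matrix()
def world(c,u,v,d=None):
    u=np.asarray(u,float);v=np.asarray(v,float)
    f=240/np.tan(np.radians(c['fovy'])/2)
    K=np.array([[f,0,c['cx']],[0,f,c['cy']],[0,0,1]])
    p=cv2.undistortPoints(np.stack([u,v],-1).reshape(-1,1,2),K,np.array([c['k1'],0,0,0.]))[:,0]
    if d is None: d=c['depth'][v.astype(int),u.astype(int)]
    d=np.asarray(d,float).reshape(-1,1)
    return np.c_[p*d,d]@rot(c['attitude']).T+np.asarray(c['eye'])
def project(c,P):
    f=240/np.tan(np.radians(c['fovy'])/2)
    q=(np.atleast_2d(P)-np.asarray(c['eye']))@rot(c['attitude'])
    s=q[:,:2]/q[:,2:]; s=s*(1+c['k1']*(s**2).sum(1,keepdims=True))
    return s*f+[c['cx'],c['cy']]
def cloud(c):
    v,u=np.mgrid[:480,:640]
    return world(c,u.ravel(),v.ravel()).reshape(480,640,3)
E
python3 - <<'E'
from rig import bot
from h import *
import pickle
for n in('scene','top'):
    c=bot.read_camera(n); pickle.dump(c,open(n+'0.pkl','wb'))
    cv2.imwrite(f'pics/{n}0.png',c['image']); print(n,{k:c[k] for k in c if k not in('image','depth')},(c['depth']>0).mean())
print(bot.read_state())
E
```

```text
pics
scene {'fovy': 44.379896258172415, 'cx': 321.7304270416579, 'cy': 235.09986639370493, 'k1': -0.19262093691457396, 'eye': array([847.88758145, 349.82103346, 979.24128576]), 'attitude': array([-0.07821268,  0.25859013,  0.92845153, -0.25493467])} 0.996142578125
top {'fovy': 50.39522316148781, 'cx': 312.5818980580537, 'cy': 236.85052943845776, 'k1': -0.06761935816477317, 'eye': array([ 520.31430297,  -97.41326616, 1023.27576906]), 'attitude': array([ 0.02845693, -0.70173942,  0.71177418, -0.01137999])} 0.995986328125
{'clock': 0.1, 'joint_positions': array([-1.35757202e+00,  3.00420598e-01,  1.52151593e+00,  5.73757476e-06,
        1.32070020e+00, -6.65997838e-02]), 'qvel': array([ 3.26843377e-04,  3.78586445e-05, -3.33709637e-04,  5.30674888e-04,
       -3.64279901e-04,  1.25717962e-03]), 'effort': array([ 1.99257287e-03, -5.44375849e+01, -3.62369227e+01, -5.08158405e-05,
        3.06769274e-03, -5.34692504e-06]), 'ee_pos': array([ 151.86121047, -528.4232867 ,  249.77656612]), 'tool_rot': array([ 0.56508445, -0.56459908,  0.42566462, -0.42510831]), 'ft_force': array([-0.01447336, -0.48713142,  0.11764314]), 'moment': array([ 0.0399869 , -0.02806381, -0.01790744]), 'grip_width': 85.38679027523331}
```

View pics/scene0.png

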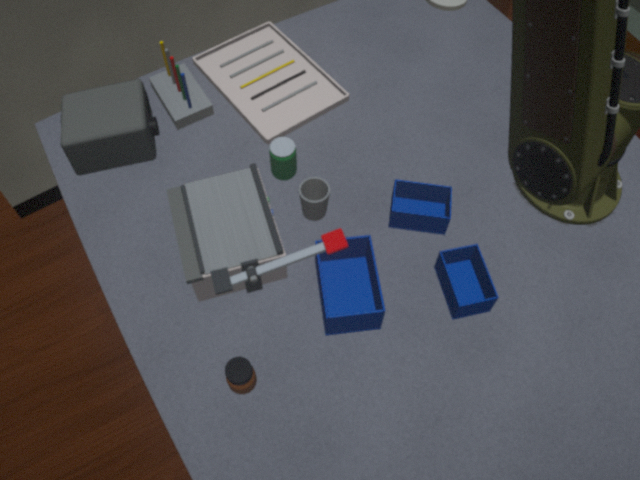

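View pics/top0.png

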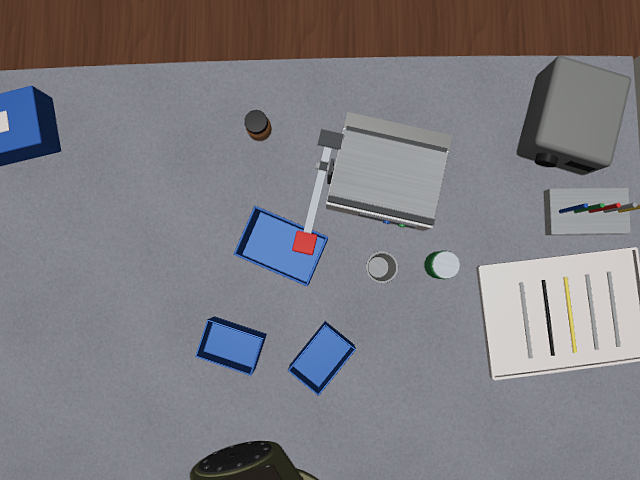

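The scene view shows the bath at (225,225), the pad at (335,241), and the big tub under it at (348,285). In the top view the pad is at (304,243) and the tub rim corners are about (256,207), (327,238), (308,285) and (235,252). The cup is at (382,267), the can at (442,265), the jar at (257,124), and two smaller decoy tubs are below.

```bash
python3 - <<'E'
from h import *
import pickle
for n in('top','scene'):
    c=pickle.load(open(n+'0.pkl','rb')); W=cloud(c); im=c['image']; ok=c['depth']>0
    hsv=cv2.cvtColor(im,cv2.COLOR_BGR2HSV)
    red=(hsv[...,1]>180)&((hsv[...,0]<6)|(hsv[...,0]>174))&ok&(W[...,2]>100)&(W[...,0]<620)
    P=W[red]; P=P[P[:,2]>np.median(P[:,2])-8]
    r=cv2.minAreaRect(P[:,:2].astype(np.float32)); print(n,'pad',len(P),P.mean(0).round(1),np.median(P[:,2]),r)
    blue=((hsv[...,0]>100)&(hsv[...,0]<125)&(hsv[...,1]>150)).astype(np.uint8)
    k,l,s,_=cv2.connectedComponentsWithStats(blue)
    for i in range(1,k):
        if s[i,4]<300: continue
        Q=W[(l==i)&ok]; Q=Q[(Q[:,2]>60)&(Q[:,2]<90)]
        if len(Q)<30: continue
        r=cv2.minAreaRect(Q[:,:2].astype(np.float32)); print(' blue',s[i],len(Q),Q[:,2].max().round(1),np.round(r[0],1),np.round(r[1],1),r[2], cv2.boxPoints(r).round(0).tolist())
    # lever bar: grey, z 80..130 near ; print depth samples
    print(' bench z',np.median(W[...,2][ok]))
c=pickle.load(open('top0.pkl','rb')); W=cloud(c)
for u,v in [(308,225),(313,205),(318,185),(322,165),(330,140),(382,267),(382,253),(442,264),(257,120),(350,116),(448,133),(432,228),(328,208),(390,180),(390,212)]:
    print((u,v),W[v,u].round(1))
E
```

```text
top pad 116 [ 566.3 -115.1  131.4] 131.61828786398638 ((579.3335571289062, -331.96783447265625), (42.4402961730957, 583.3516845703125), 3.8597662448883057)
 blue [   0   86   61   80 3654] 2442 86.5 [813.5 507. ] [123.3  99.6] 9.4624662399292 [[744.0, 546.0], [761.0, 448.0], [883.0, 468.0], [866.0, 566.0]]
 blue [234 206  94  80 977] 577 85.1 [558.6 -14.7] [148.9  98.5] 66.05972290039062 [[483.0, -63.0], [573.0, -103.0], [634.0, 33.0], [544.0, 73.0]]
 blue [ 196  317   70   58 1124] 135 65.2 [369.7  86.1] [111.1  74. ] 71.03900146484375 [[317.0, 46.0], [387.0, 22.0], [423.0, 127.0], [353.0, 151.0]]
 blue [289 322  67  73 880] 148 65.6 [345.  -87.8] [ 74.7 111.8] 50.35624313354492 [[278.0, -81.0], [364.0, -152.0], [412.0, -95.0], [326.0, -23.0]]
 bench z 1.1897339617322586
scene pad 395 [558.7 -60.6 134.1] 131.92077187316193 ((506.0572814941406, -190.55633544921875), (283.9712219238281, 839.967041015625), 33.44942092895508)
 blue [ 390  180   61   54 2094] 136 65.1 [346.1 -84.3] [ 77.9 110.5] 51.105186462402344 [[279.0, -80.0], [365.0, -149.0], [414.0, -89.0], [328.0, -19.0]]
 blue [ 317  236   68   98 4133] 822 86.0 [559.7 -12. ] [150.3  99.9] 65.91568756103516 [[483.0, -60.0], [575.0, -101.0], [636.0, 36.0], [545.0, 77.0]]
 blue [ 436  245   62   73 2679] 180 65.8 [370.6  89.6] [112.6  75.4] 71.00301361083984 [[317.0, 49.0], [388.0, 24.0], [425.0, 131.0], [353.0, 155.0]]
 bench z 1.2470047824442645
(308, 225) [592.8 -68.  117.8]
(313, 205) [629.1 -77.3 112.7]
(318, 185) [666.5 -86.7 104.1]
(322, 165) [703.4 -94.5 103. ]
(330, 140) [ 751.2 -109.9   96.1]
(382, 267) [ 515.8 -210.3    6.7]
(382, 253) [ 542.1 -203.5   72.8]
(442, 264) [ 520.  -312.3   83.3]
(257, 120) [800.3  28.9  66.9]
(350, 116) [ 798.2 -148.1   87.5]
(448, 133) [ 785.5 -351.4    1.1]
(432, 228) [ 592.4 -313.     0.8]
(328, 208) [ 634.6 -104.9   11.9]
(390, 180) [ 675.1 -218.7   94.5]
(390, 212) [ 614.9 -215.7  106.9]
```

```bash
python3 - <<'E'
from h import *
import pickle
from rig import bot
for n,box in(('top',(285,225,325,260)),('scene',(315,225,355,258))):
    c=pickle.load(open(n+'0.pkl','rb')); W=cloud(c); im=c['image']; ok=c['depth']>0
    hsv=cv2.cvtColor(im,cv2.COLOR_BGR2HSV)
    m=np.zeros((480,640),bool); m[box[1]:box[3],box[0]:box[2]]=1
    m&=(hsv[...,1]>150)&((hsv[...,0]<8)|(hsv[...,0]>172))&ok&(W[...,2]>115)
    P=W[m]; r=cv2.minAreaRect(P[:,:2].astype(np.float32)); print(n,'pad',len(P),P.mean(0).round(1),np.median(P,0).round(1),r)
    A=np.c_[P[:,:2]-P[:,:2].mean(0),np.ones(len(P))]; print(np.linalg.lstsq(A,P[:,2],rcond=None)[0])
    # tub rim median z
    bl=(hsv[...,0]>100)&(hsv[...,0]<125)&(hsv[...,1]>150)&ok&(np.hypot(W[...,0]-559,W[...,1]+13)<100)
    z=W[...,2][bl]; print(' rim z',np.median(z[z>76]),'floor z',np.percentile(z,10))
    # bath top / lid edges
    b=ok&(W[...,2]>75)&(W[...,2]<125)&(W[...,0]>580)&(W[...,0]<820)&(W[...,1]<-110)&(W[...,1]>-400)
    r=cv2.minAreaRect(W[b][:,:2].astype(np.float32)); print(' bath',r)
print(bot.tip_reach, rot(bot.read_state()['tool_rot']).round(2))
E
```

```text
top pad 439 [561.  -61.6 132.2] [560.5 -61.1 132.3] ((561.7272338867188, -61.64568328857422), (37.07109832763672, 37.5848503112793), 76.30260467529297)
[-1.81257511e-01  4.66500014e-02  1.32229974e+02]
 rim z 80.81055074910915 floor z 17.547265833590874
 bath ((699.9869384765625, -208.02056884765625), (222.4667205810547, 177.90924072265625), 76.43172454833984)
scene pad 426 [562.1 -57.6 131.7] [562.3 -57.2 131.7] ((562.3833618164062, -58.718780517578125), (38.31684112548828, 36.56181716918945), 77.54780578613281)
[-1.91323255e-01  4.21870121e-02  1.31707369e+02]
 rim z 80.26909558444288 floor z 3.2524215865352972
 bath ((699.6085205078125, -206.80770874023438), (220.6446533203125, 178.01089477539062), 75.67674255371094)
19.0 [[ 0.28 -0.    0.96]
 [-0.96  0.    0.28]
 [-0.   -1.    0.  ]]
```

```bash
cat >> h.py <<'E'
def quat(xdir):
    x=np.array([*xdir,0.]);x/=np.linalg.norm(x);y=np.array([0,0,-1.]);M=np.c_[x,y,np.cross(x,y)]
    q=R.from_matrix(M).as_quat(); return np.array([q[3],q[0],q[1],q[2]])
E
python3 - <<'E'
from h import *
from rig import bot
t=np.array([.408,.913]); c0=np.array([559.2,-13.3]); q=quat(t)
p=c0+48*t
bot.move_gripper(0,40)
bot.move_to([*p,240],q)
s=bot.read_state(); print(s['clock'],s['ee_pos'],s['joint_positions'].round(2),s['grip_width'])
print('hit',bot.servo_line([*p,38],speed=120,until_force=8))
s=bot.read_state(); print(s['clock'],s['ee_pos'],s['ft_force'].round(1))
for n in('scene','top'):
    cv2.imwrite(f'pics/{n}1.png',bot.read_camera(n)['image'])
E
```

```text
3.3583 [578.8075491   29.75492987 240.01579648] [-0.01  0.37  1.45 -0.    1.32 -1.16] -0.06581312165476651
hit True
4.7333 [578.53394272  30.99073338  56.08540821] [-6.2  0.3 14.2]
```

View pics/scene1.png

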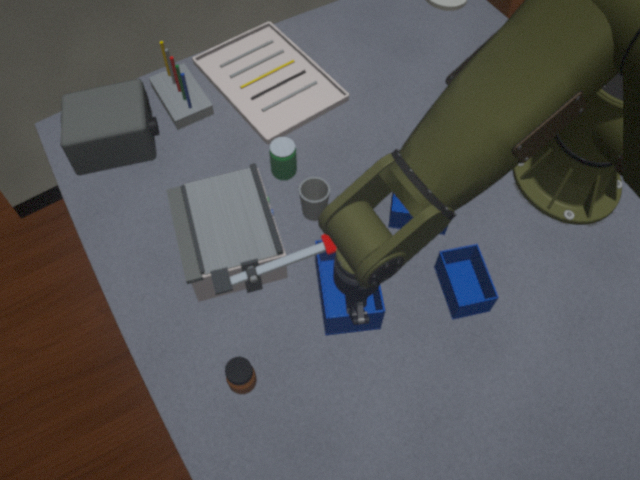

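```bash
python3 - <<'E'
import cv2
a=cv2.imread('pics/scene1.png')[180:350,280:440]; b=cv2.imread('pics/top1.png')[160:330,200:360]
cv2.imwrite('pics/z1.png',cv2.resize(cv2.hconcat([a,b]),None,fx=2.5,fy=2.5,interpolation=3))
from rig import bot
s=bot.read_state(); print(s['moment'],s['ft_force'])
E
```

```text
[0.37933104 0.61563661 0.14135946] [-6.15679356  0.72417461 14.39438169]
```

View pics/z1.png

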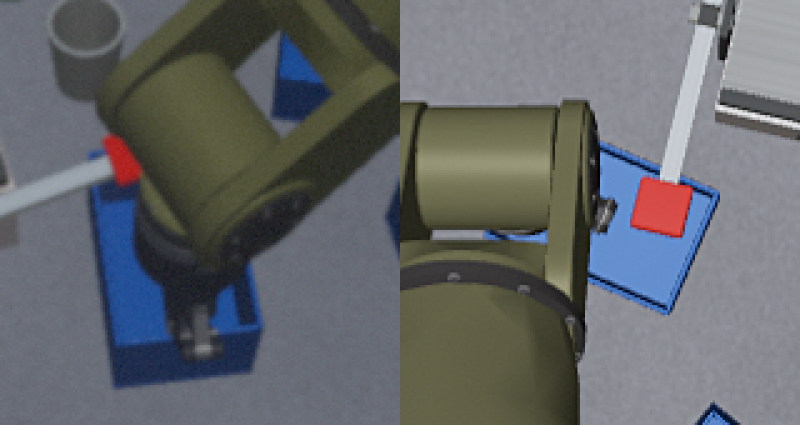

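Contact happened at TCP z=56 with the tips still about 37 mm up. Force and moment place it about 22 mm towards the far wall, so the knuckles, which widen along the jaw axis, are on that wall's rim. I'll lift, turn the jaws across the push direction, and check whether the tub moved.

```bash
cat > tub.py <<'E'
from h import *
def tub(c,z0=72,z1=90,cen=(559,-13),rad=110):
    W=cloud(c); hsv=cv2.cvtColor(c['image'],cv2.COLOR_BGR2HSV)
    bl=(hsv[...,0]>100)&(hsv[...,0]<125)&(hsv[...,1]>150)&(c['depth']>0)&(np.hypot(W[...,0]-cen[0],W[...,1]-cen[1])<rad)
    bl&=(W[...,2]>z0)&(W[...,2]<z1)
    r=cv2.minAreaRect(W[bl][:,:2].astype(np.float32)); return bl.sum(),np.round(r[0],1),np.round(r[1],1),round(r[2],1),cv2.boxPoints(r).round(0).tolist()
E
python3 - <<'E'
from tub import *
from rig import bot
s=bot.read_state(); p=s['ee_pos']
bot.servo_line([578.8,30.5,140],speed=150)
q=quat([.913,-.408])
bot.move_to([578.8,30.5,150],q)
s=bot.read_state(); print(s['clock'],s['ee_pos'],s['joint_positions'].round(2),s['ft_force'].round(1))
for n in('scene','top'):
    c=bot.read_camera(n);cv2.imwrite(f'pics/{n}2.png',c['image']); print(n,tub(c))
a=cv2.imread('pics/scene2.png')[180:350,280:440]; b=cv2.imread('pics/top2.png')[160:330,200:360]
cv2.imwrite('pics/z2.png',cv2.resize(cv2.hconcat([a,b]),None,fx=2.5,fy=2.5,interpolation=3))
E
```

```text
6.95 [578.67657354  30.49794661 149.55369294] [-0.01  0.46  1.54  0.    1.14  0.41] [0.1 0.2 0.2]
scene (np.int64(431), array([559.7, -11.9]), array([149.2,  99.7]), 65.9, [[484.0, -60.0], [575.0, -100.0], [636.0, 36.0], [545.0, 77.0]])
top (np.int64(264), array([554.4, -23.8]), array([129. ,  98.4]), 66.1, [[483.0, -63.0], [573.0, -103.0], [626.0, 15.0], [536.0, 55.0]])
```

View pics/z2.png

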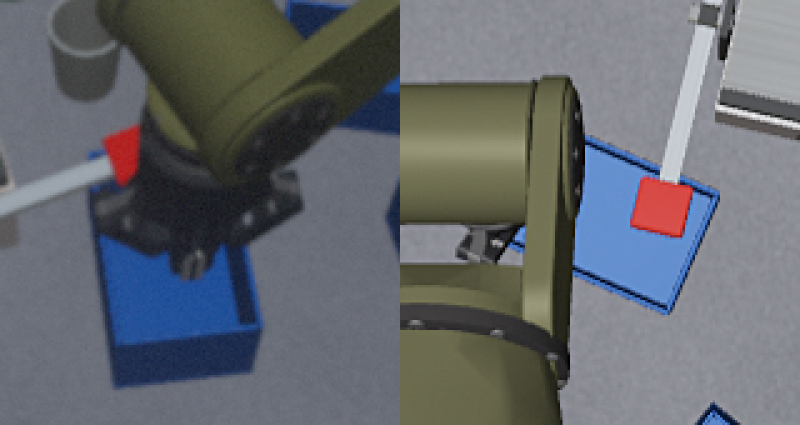

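```bash
python3 - <<'E'
from tub import *
from rig import bot
t=np.array([.408,.913]); c0=np.array([559.4,-12.6])
p=c0+50*t
bot.servo_line([*p,150],speed=100)
print('hit',bot.servo_line([*p,50],speed=80,until_force=6))
s=bot.read_state(); print(s['clock'],s['ee_pos'],s['ft_force'].round(1))
if abs(s['ee_pos'][2]-50)<3:
    e=c0+100*t
    print('hit',bot.servo_line([*e,50],speed=60,until_force=15))
    s=bot.read_state(); print(s['clock'],s['ee_pos'],s['ft_force'].round(1))
for n in('scene','top'):
    c=bot.read_camera(n);cv2.imwrite(f'pics/{n}3.png',c['image']); print(n,tub(c,cen=(575,25)))
a=cv2.imread('pics/scene3.png')[180:380,250:440]; b=cv2.imread('pics/top3.png')[140:340,180:370]
cv2.imwrite('pics/z3.png',cv2.resize(cv2.hconcat([a,b]),None,fx=2.1,fy=2.1,interpolation=3))
E
```

```text
hit False
8.7 [580.09351734  33.05941997  50.5573473 ] [0.5 0.8 0.3]
hit False
9.6833 [600.13144504  78.60957535  49.93274188] [ 0.8 -0.8 -0.1]
scene (np.int64(402), array([578.2,  30.1]), array([148.5,  99.3]), 66.2, [[503.0, -18.0], [594.0, -58.0], [654.0, 78.0], [563.0, 118.0]])
top (np.int64(229), array([569.6,  11.1]), array([115.6,  98.3]), 66.2, [[501.0, -22.0], [591.0, -62.0], [638.0, 44.0], [548.0, 84.0]])
```

View pics/z3.png

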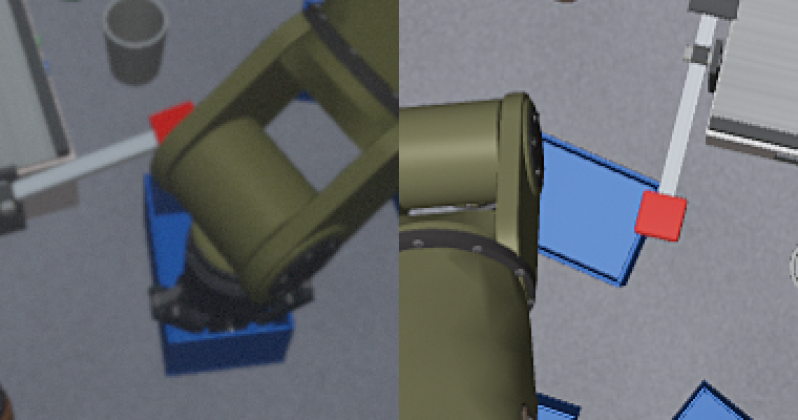

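The tub slid about 45 mm straight, with no yaw change and its rim height unchanged. I'll carry on.

```bash
python3 - <<'E'
from tub import *
from rig import bot
t=np.array([.408,.913]); c0=np.array([559.4,-12.6])
e=c0+155*t
print('hit',bot.servo_line([*e,50],speed=60,until_force=15))
s=bot.read_state(); print(s['clock'],s['ee_pos'],s['ft_force'].round(1))
e2=e-8*t
bot.servo_line([*e2,50],speed=60)
bot.servo_line([*e2,200],speed=150)
s=bot.read_state(); print(s['clock'],s['ee_pos'],s['ft_force'].round(1))
for n in('scene','top'):
    c=bot.read_camera(n);cv2.imwrite(f'pics/{n}4.png',c['image']); print(n,tub(c,cen=(600,80)))
a=cv2.imread('pics/scene4.png')[180:430,220:440]; b=cv2.imread('pics/top4.png')[100:350,160:380]
cv2.imwrite('pics/z4.png',cv2.resize(cv2.hconcat([a,b]),None,fx=1.8,fy=1.8,interpolation=3))
E
```

```text
hit False
10.85 [622.59038596 128.76597077  49.96090811] [ 0.6 -0.3  1.5]
12.2833 [619.02933415 121.58288259 198.88777358] [-0.3  0.3 -0.5]
scene (np.int64(622), array([599.6,  79.2]), array([150.3,  99.6]), 66.0, [[524.0, 31.0], [614.0, -10.0], [676.0, 128.0], [585.0, 168.0]])
top (np.int64(394), array([598.3,  75.8]), array([148.4,  98.1]), 66.0, [[523.0, 28.0], [613.0, -12.0], [673.0, 124.0], [584.0, 164.0]])
```

View pics/z4.png

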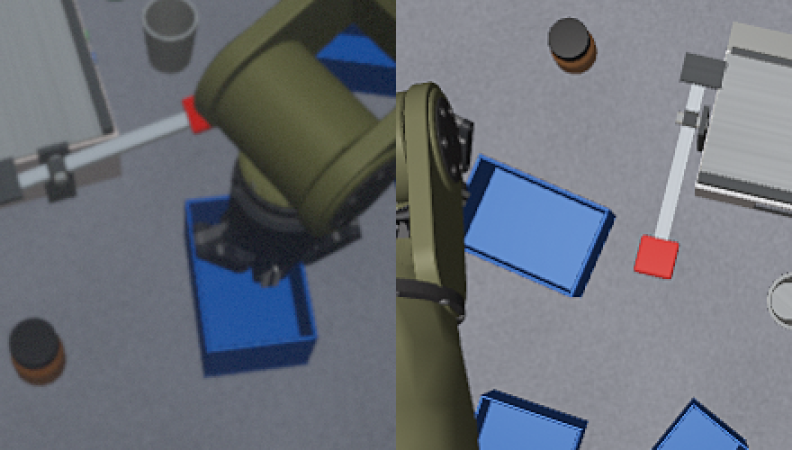

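The tub is out: its nearest corner is about 40 mm beyond the pad edge, and the jar, cup and other tubs are untouched. Next is the pad.

```bash
python3 - <<'E'
from tub import *
from rig import bot
q=quat([.236,.972])
x,y=560.,-59.5
bot.move_to([x,y,190],q)
s=bot.read_state(); print(s['clock'],s['ee_pos'],s['joint_positions'].round(2),s['ft_force'].round(1))
bot.servo_line([x,y,157],speed=100)
hit=bot.servo_line([x-1.5,y+.5,82],speed=35,until_force=25)
s=bot.read_state(); print(hit,s['clock'],s['ee_pos'],s['ft_force'].round(1),s['moment'].round(2))
bot.dwell(.3)
s=bot.read_state(); print(s['clock'],s['ee_pos'],s['ft_force'].round(1))
for n in('scene','top'):
    c=bot.read_camera(n);cv2.imwrite(f'pics/{n}5.png',c['image'])
    import pickle;pickle.dump(c,open(n+'5.pkl','wb'))
E
```

```text
14.175 [560.07476297 -59.32131865 189.95851053] [-0.17  0.38  1.55  0.    1.2  -1.5 ] [-0.3 -1.  -0.2]
True 16.45 [559.92110061 -59.33080546  89.1697805 ] [-7.1 -0.4 15.4] [ 0.07  0.96 -0.01]
16.75 [559.94059991 -59.31707075  89.16810837] [-7.1  1.4 13.8]
```

View pics/scene5.png

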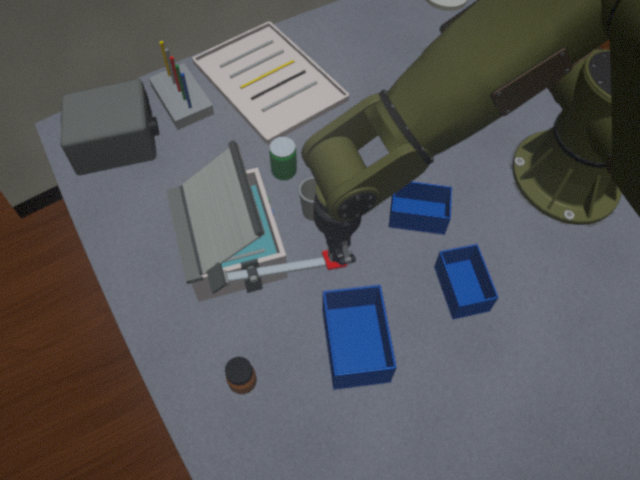

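View pics/top5.png

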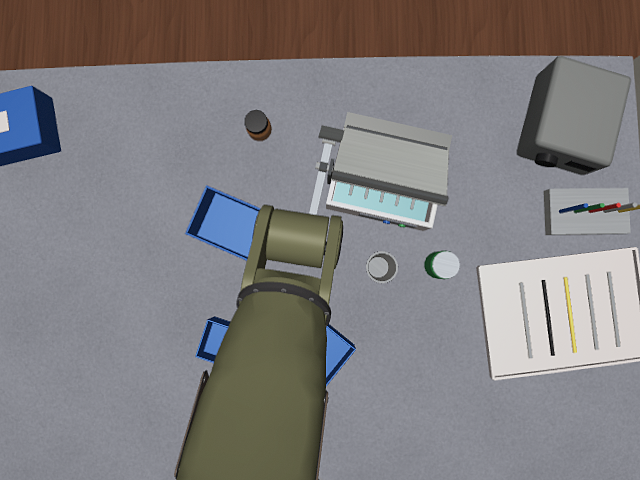

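The flap is open. I need to check that the lever is at its stop, using the flap edge height, the lever slope, and stiffness under a little more push.

```bash
cat > chk.py <<'E'
from h import *
def chk(c,n):
    W=cloud(c)
    m=(c['depth']>0)&(W[...,0]>580)&(W[...,0]<800)&(W[...,1]<-100)&(W[...,1]>-330)&(W[...,2]>120)&(W[...,2]<230)
    # interior only: bath y range
    ex=np.array([.972,-.236]);ey=np.array([.236,.972]);o=np.array([699.8,-207.4])
    bx=(W[...,:2]-o)@ex; by=(W[...,:2]-o)@ey
    g=m&(abs(by)<85)&(bx>-80)
    z=W[...,2][g]; A=np.polyfit(bx[g],z,1)
    print(n,'flap max z',np.percentile(z,99).round(1),'slope',np.arctan(-A[0]).round(3))
    l=(c['depth']>0)&(abs(by-120)<5)&(bx>-125)&(bx<-35)&(W[...,2]>60)&(W[...,2]<120)
    if l.sum()>30: print('  lever slope',np.arctan(np.polyfit(bx[l],W[...,2][l],1)[0]).round(3),l.sum())
E
python3 - <<'E'
from chk import *
from rig import bot
import pickle
for n in('scene','top'):chk(pickle.load(open(n+'5.pkl','rb')),n)
s=bot.read_state();p=s['ee_pos']
hit=bot.servo_line([p[0],p[1],p[2]-4],speed=10,until_force=10)
s=bot.read_state(); print(hit,s['clock'],s['ee_pos'],s['ft_force'].round(1))
bot.dwell(.5)
s=bot.read_state(); print(s['clock'],s['ee_pos'],s['ft_force'].round(1))
for n in('scene','top'):
    c=bot.read_camera(n);chk(c,n);cv2.imwrite(f'pics/{n}6.png',c['image'])
E
```

```text
scene flap max z 184.3 slope 0.674
  lever slope 0.216 188
top flap max z 184.9 slope 0.683
  lever slope 0.197 31
True 17.075 [559.96963605 -59.31155506  89.23722715] [-7.5  1.5 13.9]
17.575 [559.92101323 -59.33543378  89.21357124] [-6.6  1.3 12.8]
scene flap max z 184.5 slope 0.674
  lever slope 0.211 183
top flap max z 184.7 slope 0.683
```

```bash
python3 - <<'E'
from chk import *
from rig import bot
s=bot.read_state();p=s['ee_pos']
for k in range(3):
    bot.servo_line([559.9,-59.3,p[2]-0.7*(k+1)],speed=10)
    bot.dwell(.2)
    s=bot.read_state(); print(s['clock'],s['ee_pos'].round(2),s['ft_force'].round(1))
    if np.linalg.norm(s['ft_force'])>22: break
bot.dwell(.5)
s=bot.read_state(); print(s['clock'],s['ee_pos'].round(2),s['ft_force'].round(1))
for n in('scene','top'):
    c=bot.read_camera(n);chk(c,n);cv2.imwrite(f'pics/{n}7.png',c['image'])
E
```

```text
18.125 [559.92 -59.32  89.28] [-4.9  1.7 12.2]
18.575 [559.99 -59.32  89.06] [-8.9  2.1 16.7]
19.025 [560.05 -59.33  88.84] [-12.4   1.8  23. ]
19.525 [560.07 -59.33  88.84] [-11.1   2.4  22.8]
scene flap max z 184.5 slope 0.675
  lever slope 0.21 179
top flap max z 184.8 slope 0.684
```

View pics/scene7.png

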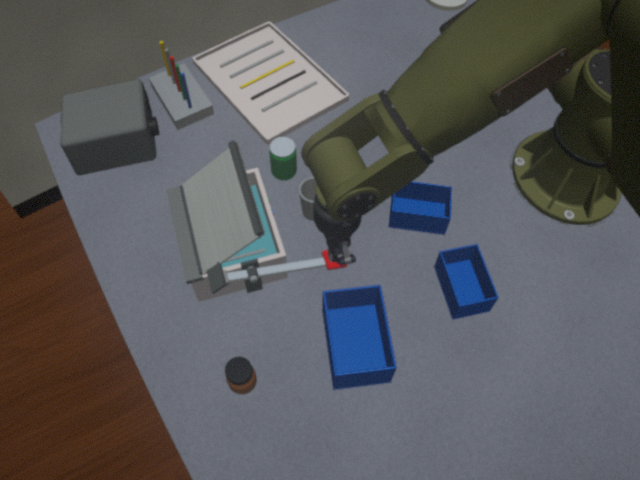

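The lever is against its stop: more push raises the force to 23 N while the lever slope (0.21) and flap edge (about 184 mm) stay the same. The cup, can and jar are at their original pixels.

```bash
python3 -c "
from rig import bot
bot.finish_job(); s=bot.read_state(); print(s['clock'],s['ee_pos'],s['ft_force'])"
```

```text
the job is handed in; nothing more can be done
the job is handed in; nothing more can be done
```

The tub is out from under the lever, and the pad was held fully down with the flap open when I handed the job in, at about 20 s. No verdict was reported.

- **Tub:** I slid it about 100 mm with a fingertip inside its far left end. Its nearest corner finished about 40 mm clear of the pad. It stayed flat, with no turn and no change in rim height.
- **Pad and flap:** I held about 23 N on the pad at the end. More push raised the force without moving the lever or flap, so the lever was at its stop. The lever slope measured 0.21 rad, as stated for fully down. The flap edge was at about 184 mm, close to the stated 180. The flap slope fitted from the cameras was 0.68 rad rather than 0.62; I took that as depth and fit error.
- **Jar, cup and can:** They looked unmoved in the images, judged by eye.
- **One mishap:** On my first try at lowering the finger into the tub, the gripper touched something, most likely its knuckles on the tub's far rim, at about 15 N. I backed off and turned the jaws; the images showed the tub had not moved.

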